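# Line up a stand bracket with a drift pin and fit its second bolt

## Robot

A 6-joint arm with a two-finger parallel gripper is mounted at the origin on a cart in front of the work surface, level with it; the furniture and walls round the work are solid. World frame = base frame: x ahead of the robot, y to its left, z up, the work surface at z = 0. Lengths are in m, angles in rad, forces in N, time in s.
With the tool pointing down it reaches from about 0.3 to 0.825 m from the base axis. Payload 5.4 kg.
Tool frame: the origin (TCP) lies at the very end of the fingers, on their centre line; the grasp point (between the pads) lies 19 mm behind it; z points along the fingers, y is the line along which they close (so a half turn about z gives the same grasp; the last joint's range is limited). The gripper opens to 92 mm and grips with 3 to 60 N. Pads are 20 mm wide; open, the fingers measure 128 mm over their backs; the gripper's body (75 mm by 189 mm) begins 69 mm behind the grasp point.
Start: joints at [0.91, 0.158, 1.597, -0, 1.386, -0.21], TCP at [0.251, 0.518, 0.215] pointing down, gripper open.
Joint ranges: [-2.91, 2.91], [-0.94, 2.29], [0.18, 2.7], [-1.29, 4.43], [0.17, 2.64], [-3, 3]. Speed limits (rad/s): [2.57, 2.57, 3.14, 3.14, 3.14, 3.14].

## Interface

Orientations are given as a rotation vector (axis times angle).
In Python, from workcell import bot gives the robot as it stands. Calls block until the motion is done:
- bot.goto(position, orientation): joint-space move of the TCP to a pose.
- bot.line_to(position, rot=None, max_speed=0.15): straight line of the TCP; rot=None keeps the orientation; max_speed is the mean speed in m/s.
- bot.set_joints(angles): joint-space move.
- bot.set_gripper(opening, newtons=None): opening from 0.0 (shut) to 1.0 (fully open); newtons is the grip in N (None keeps the last); returns when the fingers have stopped.
- bot.hold(seconds).
- bot.inverse_kinematics(position, orientation): joint angles nearest the present ones, or None.
- bot.read_camera(name): name is "scene" or "top" or "wrist"; returns a dict with "pixels" (420x560x3 uint8, blue, green, red), "fx", "fy", "cx", "cy" (pixels), "R" (3x3) and "t" (3): a world point X has camera coordinates R X + t. Camera axes: x right, y down, z forward; pixel columns grow to the right and rows downward; lengths in m; the calibration is good to about 2 mm. A picture is of the moment at which its call begins. There is no depth.
A pose or a line that the arm cannot do raises bot.MotionError and nothing moves.
- bot.job_done(): hands the job in; it is judged then, once.
Readings, each from a call of its own:
- bot.current_clock(): time.
- bot.current_joints(): joint angles.
- bot.current_joint_vel(): joint speeds.
- bot.current_effort(): joint torques, N m.
- bot.current_ee_pos(): TCP position.
- bot.current_tool_rot(): TCP orientation.
- bot.current_contact_force(): force on the tool from outside, world axes, zero at the start.
- bot.current_ft_torque(): the same for the moment, N m.
- bot.current_opening(): opening from 0.0 (shut) to 1.0 (fully open).
- bot.current_grip_force(): force on a finger pad.
Only numpy, scipy, OpenCV 4.12 (cv2) and the standard library are available. Lean on these libraries where they do the work, as an engineer would, in place of code of your own. Each camera call takes 0.05 s, during which the arm holds its last target. There are 200 camera calls.

## Task

The aluminium bracket is held to its dark base block by one bolt only and has swung out of line, so the holes no longer match. Push the tapered drift pin down through the bracket's outermost hole into the base until its flange lies on the bracket, which pulls the holes into line, and leave it there; then put the bolt that matches the one already fitted down into the middle hole until its flange lies on the bracket too. Leave the thicker bolt in the rack.

Things in the scene. Friction and masses are not known exactly. Their poses are not given: they have to be found in the camera images.
- drift_pin_grip (a point): Steel drift pin hanging upright in a hole of a low grey rack (three holes 75 mm apart, top 75 mm above the bench). Point: centre of its slim knurled handle, 22 mm across, 46 tall. Below: flange 40 mm across, 5 thick, underside 28 mm below this point; shank 24 mm across, 17 long; taper 35 long to a 6 mm tip, 80 mm below this point. z up the pin. 0.14 to 0.28 kg.
- bolt_grip (a point): The right bolt, plain steel, the same as the one fitted in the bracket; hangs upright in another rack hole. Point: centre of its round knurled head, 30 mm across, 42 tall. Below: flange 40 mm across, 5 thick, underside 26 mm below this point; shank 18 mm across, its last 15 mm tapering to an 8 mm tip 71 mm below this point. z up the bolt. 0.18 kg.
- thick_bolt_grip (a point): The thicker bolt, a bystander: head 42 mm across and 42 mm tall (this point is the head's centre), flange 50 mm, shank 24 mm, too thick for the middle hole. Hangs in the remaining hole of the rack and stays there.
- base_drift_hole (a point): Centre of the mouth of the end hole in the fixed dark steel base block (80 x 250 x 45 mm), at the block's top face, 45 mm above the bench. Hole upright, round, 28 mm across, right through. y points along the block from the fitted bolt (160 mm away) to this hole; z up.
- base_bolt_hole (a point): Centre of the mouth of the middle hole in the base block, 22 mm across, right through, at the block's top face; 75 mm from the end hole and 85 mm from the fitted bolt.
- bracket_drift_hole (a point): Centre of the outermost hole, 28 mm across, in the bracket's top face, 57.5 mm above the bench. Plate 70 x 226 x 12 mm with an 50 mm upright lip by the fitted bolt (top 105 mm up), about which it turns (1 N here moves it). Starts 8 to 12 mm out of line here, half that at its 22 mm middle hole. Enter the pin's tip midway between this point and the base's end hole, then go on down to the base hole's centre.
Not all that is in view belongs to the job. Leave any purple or yellow look-alike of the part that bears bolt_grip alone.

How it is judged:
On the way, in this order (a step that is already met when the one before it is completed fails the run):
1. the drift pin stands in the end hole, through bracket and base, its flange on the bracket and the holes in line (horizontal distance between drift_pin_grip and base_drift_hole below 0.01 m and z of drift_pin_grip in the frame of base_drift_hole below 0.0455 m and angle between drift_pin_grip's own z axis and vertical below 0.17 rad and horizontal distance between bracket_drift_hole and base_drift_hole below 0.007 m), for 0.2 s.
2. the matching bolt is down in the middle hole, its flange on the bracket (horizontal distance between bolt_grip and base_bolt_hole below 0.01 m and z of bolt_grip in the frame of base_bolt_hole below 0.0435 m and angle between bolt_grip's own z axis and vertical below 0.17 rad), for 0.2 s.
At the end, for the whole second after the job is handed in: The drift pin stands in the end hole and the matching bolt in the middle hole, each through bracket and base, within 10 mm of the base hole's centre, within 5 mm of fully down and within 10 degrees of upright, both released and at rest; the bracket's end hole is within 7 mm of the base's (all of step 1 and all of step 2 and linear speed of each of drift_pin, bolt below 0.02 m/s); the robot touches nothing.
It fails at once if the thicker bolt is taken out of the rack or thrown over (distance of thick_bolt_grip from where it was at the start of the episode above 0.03 m).
It also fails if it takes over 64 s, if anything falls off the work surface, if the arm or the gripper's body presses on something with over 40 N, if the wrist force passes 120 N, or if a joint passes its speed limit or range.

## Working session

There is one attempt and no reset: what is moved stays moved. The work goes in short steps, each a Python script; the robot and the scene stay as the last script left them, time stands still between calls to the robot, and variables do not carry over. Pictures are saved under pics/ and viewed, at most 10 in all, crops included, and the job is handed in when it is done.

```bash
ls; mkdir -p pics; python3 - <<'E'
from workcell import bot
import cv2,numpy as np
for n in ["scene","top"]:
    c=bot.read_camera(n); cv2.imwrite(f"pics/{n}0.png",c["pixels"]); print(n,c["fx"],c["cx"],c["cy"],np.round(c["R"],3).tolist(),(-c["R"].T@c["t"]).round(3))
print(bot.current_clock(),bot.current_tool_rot())
E
```

```text
pics
scene 494.05360764689954 290.40614819694866 212.12616090938408 [[0.619, -0.785, -0.017], [-0.457, -0.343, -0.82], [0.638, 0.516, -0.571]] [-0.224 -0.667  0.794]
top 430.46172970208113 277.5610918881837 207.8109684946894 [[-0.017, -1.0, -0.006], [-0.991, 0.018, -0.134], [0.134, 0.004, -0.991]] [ 0.362 -0.033  1.3  ]
0.1 [-7.02020803e-01 -3.06143790e+00  2.35466146e-03]
```

View pics/scene0.png

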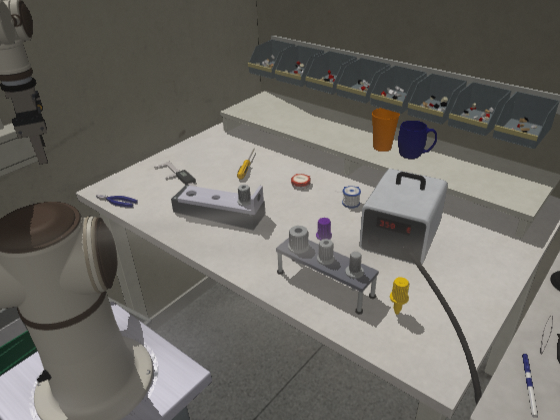

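View pics/top0.png

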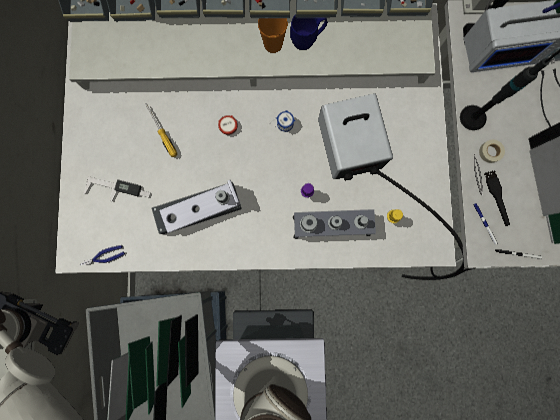

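Scene view: rack heads are thick bolt (298,237), medium (326,250) and slim (355,262). The purple (324,228) and yellow (400,290) look-alikes stand on the bench. In the top view the same heads are at (310,223), (336,222) and (361,222), purple is at (307,190) and yellow at (396,215). The bracket's fitted bolt is at (221,196), its middle hole at (195,209) and its outermost hole at (171,218).
Candidates for bolt_grip: thick (310,223), medium (336,222), slim pin (361,222), purple, yellow. I choose the medium plain-steel one, and the slim one as the pin. A close crop comes next.

```bash
cat > h.py <<'E'
from workcell import bot
import cv2,numpy as np
from scipy.spatial.transform import Rotation as Rn
def ray(c,uv):
    d=c["R"].T@np.array([(uv[0]-c["cx"])/c["fx"],(uv[1]-c["cy"])/c["fy"],1.]); return -c["R"].T@c["t"],d
def onplane(c,uv,z):
    o,d=ray(c,uv); return o+d*(z-o[2])/d[2]
def proj(c,X):
    p=c["R"]@np.asarray(X)+c["t"]; return np.array([c["fx"]*p[0]/p[2]+c["cx"],c["fy"]*p[1]/p[2]+c["cy"]])
def down(yaw):  # tool z down, tool y (closing) at angle yaw in world
    y=np.array([np.cos(yaw),np.sin(yaw),0]);z=np.array([0,0,-1.]);x=np.cross(y,z)
    return Rn.from_matrix(np.c_[x,y,z]).as_rotvec()
E
python3 - <<'E'
from h import *
c=bot.read_camera("top")
for n,uv,z in [("thick",(310,223),.122),("bolt",(336,222),.122),("pin",(361.5,222),.126),("fit",(221,196),.105),("mid",(195,209),.0575),("end",(171,218),.0575)]:
    print(n,onplane(c,uv,z).round(3))
s=c["pixels"]
cv2.imwrite("pics/crop1.png",np.hstack([cv2.resize(s[170:250,145:245],None,fx=4,fy=4,interpolation=2),cv2.resize(s[170:250,290:390],None,fx=4,fy=4,interpolation=2)]))
w=bot.read_camera("wrist"); R=Rn.from_rotvec(bot.current_tool_rot()).as_matrix()
print("cam in tool",(R.T@(-w["R"].T@w["t"]-bot.current_ee_pos())).round(3),(w["R"]@R).round(3).tolist(),w["fx"],w["cx"],w["cy"],Rn.from_rotvec(bot.current_tool_rot()).as_matrix().round(2).tolist())
E
```

```text
thick [ 0.478 -0.117  0.122]
bolt [ 0.479 -0.188  0.122]
pin [ 0.478 -0.257  0.126]
fit [0.56  0.13  0.105]
mid [0.531 0.212 0.058]
end [0.506 0.282 0.058]
cam in tool [ 0.079 -0.    -0.17 ] [[-0.001, 1.0, -0.0], [-0.96, -0.001, -0.279], [-0.279, -0.0, 0.96]] 371.12945673007374 276.97604480793564 205.14345242123056 [[-0.9, 0.44, -0.0], [0.44, 0.9, -0.0], [0.0, -0.0, -1.0]]
```

View pics/crop1.png

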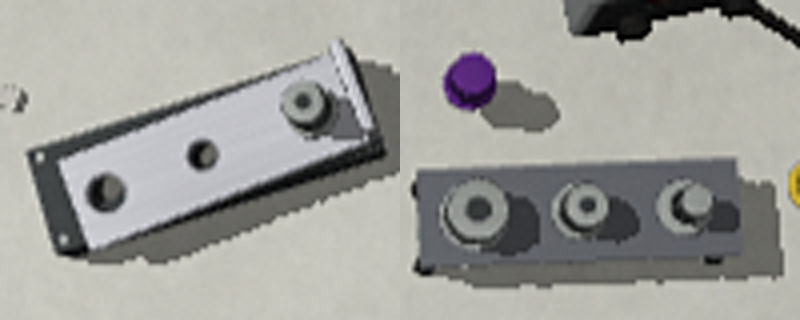

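The crop shows the slim pin at crop (690,205), the bolt at (588,207), the thick bolt at (478,210), and the bracket's end and middle holes at (105,192) and (203,153). This confirms the choice. Next are close wrist views.

```bash
python3 - <<'E'
from h import *
import pickle
def look(P,yaws,z,name):
    best=None
    for y in yaws:
        r=down(y);X=Rn.from_rotvec(r).as_matrix()[:,0]
        p=np.array([P[0],P[1],z])-.045*np.r_[X[:2],0]
        q=bot.inverse_kinematics(p,r)
        if q is not None:
            d=np.abs(np.array(q)-bot.current_joints()).max()
            if best is None or d<best[0]: best=(d,p,r)
    print(name,best and best[0]); bot.goto(best[1],best[2]); bot.hold(.3)
    c=bot.read_camera("wrist"); cv2.imwrite(f"pics/{name}.png",c["pixels"]); pickle.dump(c,open(name+".pkl","wb")); print(bot.current_clock(),bot.current_joints().round(2))
a=np.arctan2(.152,-.054)
look((.533,.206),[a,a-np.pi],.2,"brk")
look((.478,-.215),[np.pi/2,-np.pi/2],.23,"rack")
E
```

```text
brk 1.5309934913978673
2.1667 [ 0.17  0.27  1.49  0.    1.38 -1.74]
rack 0.7754150895123517
4.1333 [-0.6   0.12  1.61  0.    1.41 -2.17]
```

View pics/brk.png

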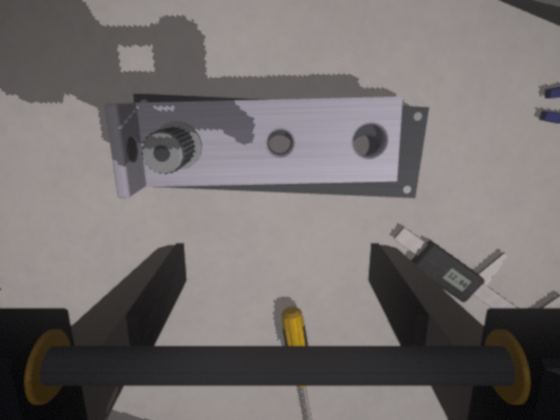

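View pics/rack.png

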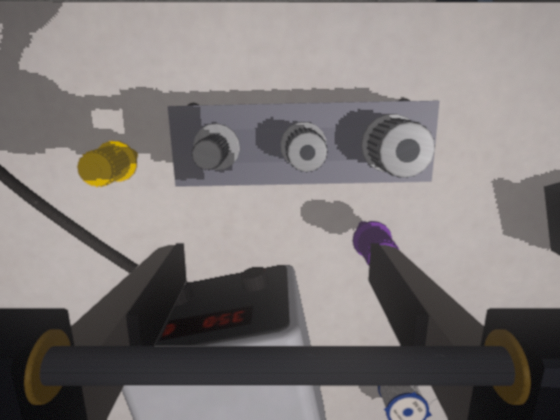

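The bracket view shows the end hole at (370,140), middle hole at (280,143), fitted bolt's top at (162,153), and base screws at (418,117) and (407,189). The rack view shows the pin's top at (209,154), the bolt's top recess at (307,152), the thick bolt at (408,150), and purple and yellow set apart on the bench.

```bash
python3 - <<'E'
from h import *
import pickle
c=pickle.load(open("brk.pkl","rb")); r=pickle.load(open("rack.pkl","rb"))
F=onplane(c,(162,153),.1045);E=onplane(c,(370,140),.0575);M=onplane(c,(280,143),.0575)
s1=onplane(c,(418,117),.045);s2=onplane(c,(407,189),.045);S=(s1+s2)/2
for n,v in zip("F E M s1 s2".split(),(F,E,M,s1,s2)): print(n,v.round(4))
n=lambda v:np.linalg.norm(v[:2])
print("F-E",n(E-F),"F-M",n(M-F),"F-S",n(S-F))
d=(S-F)[:2];d/=n(d); p=(s1-s2)[:2]; print("perp check",d@p/n(p), n(p))
B=F[:2]+.16*d; print("base end",B,"mid",F[:2]+.085*d,"offset E-B",E[:2]-B,n(E[:2]-B))
T={k:onplane(r,uv,z) for k,uv,z in [("pin",(209,154),.126),("bolt",(307,152.5),.122),("thick",(408,150),.122)]}
print({k:v.round(4) for k,v in T.items()}, n(T["pin"]-T["bolt"]),n(T["thick"]-T["bolt"]))
a=cv2.resize(c["pixels"][90:200,310:440],None,fx=4,fy=4,interpolation=2)
b=cv2.resize(c["pixels"][90:200,100:210],None,fx=2.4,fy=4,interpolation=2)
cv2.imwrite("pics/c2.png",np.hstack([a,b]))
E
```

```text
F [0.5644 0.1303 0.1045]
E [0.5069 0.2798 0.0575]
M [0.5345 0.2098 0.0575]
s1 [0.4756 0.314  0.045 ]
s2 [0.5362 0.3322 0.045 ]
F-E 0.160129001445339 F-M 0.0849362857676808 F-S 0.20142790450921544
perp check 0.003597735945479371 0.06330913748015878
base end [0.51793677 0.28345637] mid [0.53970857 0.21168598] offset E-B [-0.0109981  -0.00363972] 0.01158472196093265
{'pin': array([ 0.4844, -0.2648,  0.126 ]), 'bolt': array([ 0.4839, -0.192 ,  0.122 ]), 'thick': array([ 0.482 , -0.1165,  0.122 ])} 0.07279576926264508 0.07556983260991107
```

View pics/c2.png

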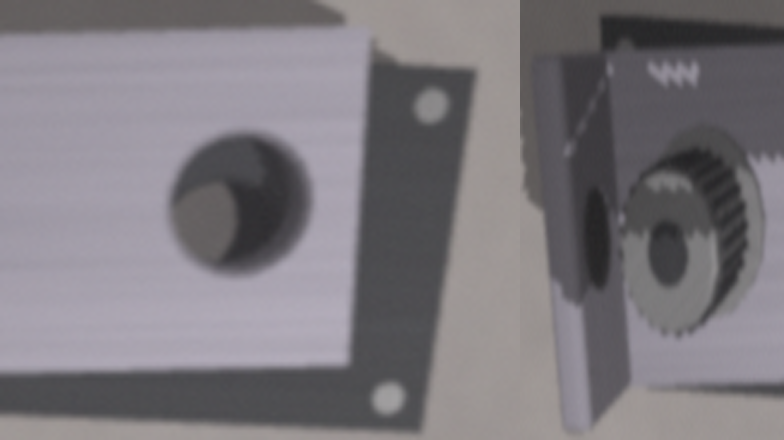

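The sizes check out: F–E is 160.1 mm (should be 160), F–M 84.9 (85), the offset 11.6 mm and perpendicular to the block, and the rack spacing about 74–75 mm. Next is grasping the pin.

```bash
cat >> h.py <<'E'
F=np.array([.5644,.1303]); B=np.array([.5179,.2835]); M=np.array([.5397,.2117]); E0=np.array([.5069,.2798])
PIN=np.array([.4845,-.2655]); BOLT=np.array([.4839,-.1915])
def yawpick(yaw,p):
    o=[]
    for y in (yaw,yaw+np.pi,yaw-np.pi):
        q=bot.inverse_kinematics(np.array(p),down(y))
        if q is not None:o.append((abs(q[5]),y))
    return min(o)[1]
def st(t=""): print(t,round(bot.current_clock(),2),bot.current_ee_pos().round(4),"F",bot.current_contact_force().round(1),"op",round(bot.current_opening(),3),"grip",round(bot.current_grip_force(),1))
E
python3 - <<'E'
from h import *
p=[*PIN,.17]; y=yawpick(0,p)
bot.goto(p,down(y)); st()
bot.line_to([*PIN,.088]); st()
bot.set_gripper(0,60); st("closed")
bot.line_to([*PIN,.26],max_speed=.2); st("up")
p=[*((E0+B)/2),.24]; y=yawpick(np.arctan2(.29,.957),p)
bot.goto(p,down(y)); bot.hold(.3); st("over")
cv2.imwrite("pics/w3.png",bot.read_camera("wrist")["pixels"])
E
```

```text
5.44 [ 0.4847 -0.2655  0.1702] F [1.  0.1 0.2] op 0.995 grip 0.0
 6.14 [ 0.4851 -0.2659  0.0889] F [0.5 0.1 0.6] op 0.998 grip 0.0
closed 7.22 [ 0.4846 -0.2655  0.088 ] F [ 0.8 -0.6 -0.7] op 0.226 grip 60.0
up 8.22 [ 0.4837 -0.2649  0.2582] F [-0.3 -0.1 -2.5] op 0.229 grip 60.0
over 10.5 [0.5126 0.2812 0.24  ] F [-0.   0.1 -2. ] op 0.228 grip 60.0
```

View pics/w3.png

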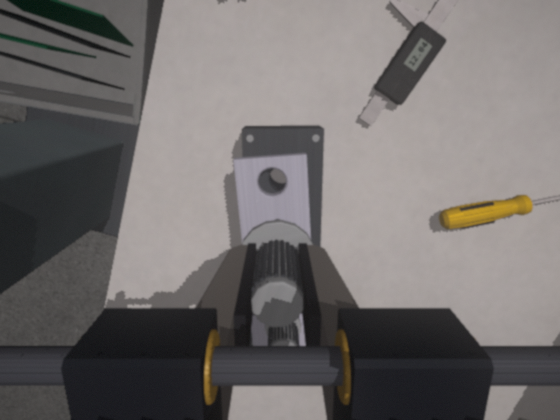

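The pin is held upright: handle top at about (277,302), flange's far edge at row ~221, end hole at (272,180). I'll check the in-grip offset by projection, then insert.

```bash
python3 - <<'E'
from h import *
c=bot.read_camera("wrist"); t=bot.current_ee_pos(); X=Rn.from_rotvec(bot.current_tool_rot()).as_matrix()[:,0]
top=onplane(c,(277,302),t[2]+.015+.023); fl=onplane(c,(277,221),t[2]+.015-.023)
print("top along toolx",(top-t)@X,"flange centre",(fl-t)@X-.02, "toolx",X.round(3)); print(onplane(c,(272,180),.0575))
E
```

```text
top along toolx -0.00013868725873957298 flange centre -0.0013628249718063458 toolx [-0.29   0.957 -0.   ]
[0.50721376 0.2816768  0.0575    ]
```

```bash
python3 - <<'E'
from h import *
mid=(E0+B)/2
for f,z,v in [(0,.135,.15),(0,.102,.06),(.5,.092,.04),(1,.083,.04),(1,.076,.04),(1,.0705,.03)]:
    bot.line_to([*(mid+f*(B-mid)),z],max_speed=v); st(f)
    Fz=bot.current_contact_force()
    if np.linalg.norm(Fz)>40: print("stop"); break
bot.hold(.3); st("end")
E
```

```text
0 11.45 [0.5132 0.2819 0.1362] F [ 0.1 -0.4 -1.3] op 0.23 grip 60.0
0 12.15 [0.5125 0.2817 0.102 ] F [ 0.1 -0.1 -1.4] op 0.228 grip 60.0
0.5 12.56 [0.515  0.2825 0.0916] F [-0.2 -0.3 -1.8] op 0.232 grip 60.0
1 12.94 [0.5178 0.2834 0.0825] F [-0.2 -0.5 -1.2] op 0.23 grip 60.0
1 13.27 [0.5176 0.2834 0.0755] F [ 0.5  0.2 -2.6] op 0.228 grip 60.0
1 13.6 [0.518  0.2835 0.0705] F [ 0.5 -0.7 -1.4] op 0.228 grip 60.0
end 13.9 [0.5179 0.2835 0.0705] F [ 0.3  0.6 -1.3] op 0.231 grip 60.0
```

```bash
python3 - <<'E'
from h import *
for z in (.069,.0675,.0665):
    bot.line_to([*B,z],max_speed=.02); st()
    if bot.current_contact_force()[2]>5: break
bot.set_gripper(.55); st("open")
bot.line_to([*B,.2],max_speed=.2)
bot.set_gripper(1.0)
X=Rn.from_rotvec(bot.current_tool_rot()).as_matrix()[:,0]
bot.line_to([*(M+[0,0]-.03*X[:2]),.2]); bot.hold(.2); st()
import pickle; c=bot.read_camera("wrist"); pickle.dump(c,open("w4.pkl","wb")); cv2.imwrite("pics/w4.png",c["pixels"])
print(bot.current_joints().round(2),X)
E
```

```text
14.15 [0.5191 0.2839 0.0705] F [-0.7  0.4  5.7] op 0.227 grip 60.0
open 14.75 [0.5178 0.2835 0.0689] F [-0.1 -0.3 -0.2] op 0.551 grip 0.0
 17.36 [0.5481 0.1838 0.2   ] F [ 0.   0.4 -0.1] op 0.998 grip 0.0
[ 0.11  0.18  1.6   0.    1.36 -0.18] [-2.90034776e-01  9.57016107e-01 -1.95839880e-05]
```

View pics/w4.png

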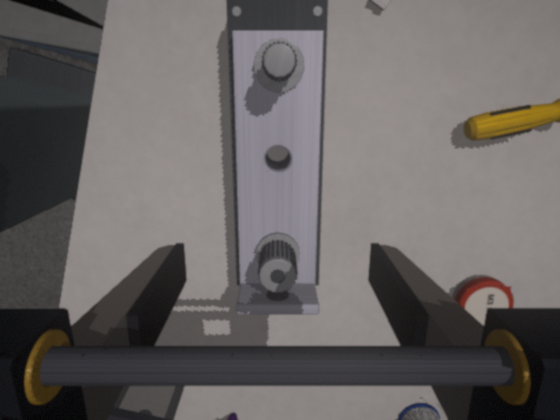

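The bracket is now in line with the base. The pin stands upright with its flange seated (top at (279,60)), and the middle hole at (278,157) is open with the base hole behind it. Next is the bolt.

```bash
python3 - <<'E'
from h import *
import pickle
c=pickle.load(open("w4.pkl","rb"))
print("mid",onplane(c,(278,157),.0575),"pin",onplane(c,(279,60),.1085),"expected z hi:",proj(c,[*B,.1085]))
p=[*BOLT,.17]; y=yawpick(0,p)
bot.line_to([*bot.current_ee_pos()[:2],.23],max_speed=.2)
bot.goto(p,down(y)); bot.line_to([*BOLT,.086]); st()
bot.set_gripper(0,60); st("closed")
bot.line_to([*BOLT,.25],max_speed=.2); st("up")
p=[*M,.23]; y=yawpick(np.arctan2(.29,.957),p)
bot.goto(p,down(y)); bot.hold(.3); st("over")
c=bot.read_camera("wrist"); pickle.dump(c,open("w5.pkl","wb")); cv2.imwrite("pics/w5.png",c["pixels"])
E
```

```text
mid [0.53987482 0.21313851 0.0575    ] pin [0.51935363 0.28223187 0.1085    ] expected z hi: [277.45065679  57.3424414 ]
 19.85 [ 0.4846 -0.1916  0.0868] F [ 1.  -1.3  0.2] op 0.999 grip 0.0
closed 20.82 [ 0.4839 -0.1915  0.086 ] F [-0.2 -0.5  0.3] op 0.317 grip 60.0
up 21.78 [ 0.4832 -0.191   0.2484] F [-0.6  0.6 -1.5] op 0.317 grip 60.0
over 23.59 [0.5399 0.211  0.2301] F [-0.2 -0.4 -2.5] op 0.319 grip 60.0
```

View pics/w5.png

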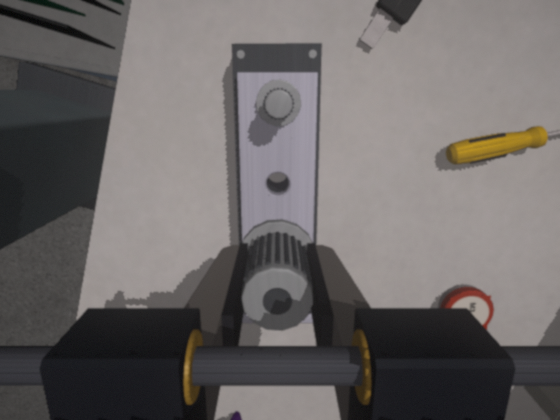

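The bolt is held upright (opening 29 mm, matching the 30 mm head): top recess at (277,300), flange's far edge at row ~221, and the middle hole at (278,182).

```bash
python3 - <<'E'
from h import *
import pickle
c=pickle.load(open("w5.pkl","rb")); t=bot.current_ee_pos(); X=Rn.from_rotvec(bot.current_tool_rot()).as_matrix()[:,0]
o1=(onplane(c,(277,300),t[2]+.036)-t)@X; o2=(onplane(c,(277,221),t[2]+.015-.021)-t)@X-.02
h=onplane(c,(278,182),.0575); print("offs",o1,o2,"hole",h)
T=(M+np.array([.5399,.2131])+h[:2])/3-X[:2]*np.clip((o1+o2)/2,-.003,.003); print(T)
for z,v in [(.12,.15),(.108,.05),(.1,.04),(.092,.04),(.085,.04),(.078,.04),(.072,.04),(.069,.03),(.0675,.02),(.066,.02)]:
    bot.line_to([*T,z],max_speed=v); f=bot.current_contact_force(); st(z)
    if np.linalg.norm(f)>8: break
E
```

```text
offs -0.00047173970427549056 -0.0007426795748035064 hole [0.5400767  0.21330112 0.0575    ]
[0.53971664 0.21328164]
0.12 24.52 [0.5406 0.2135 0.1212] F [ 0.8  0.5 -1.3] op 0.312 grip 60.0
0.108 24.92 [0.5394 0.2132 0.1076] F [-0.5  0.3 -1.1] op 0.318 grip 60.0
0.1 25.27 [0.5394 0.2132 0.0995] F [-0.4 -0.8 -2.6] op 0.317 grip 60.0
0.092 25.62 [0.5394 0.2132 0.0915] F [ 0.6 -0.1 -1. ] op 0.314 grip 60.0
0.085 25.94 [0.5394 0.2132 0.0845] F [ 0.  -0.  -2.7] op 0.318 grip 60.0
0.078 26.27 [0.5394 0.2132 0.0775] F [-0.9  0.6 -1.4] op 0.317 grip 60.0
0.072 26.57 [0.5394 0.2132 0.0716] F [-0.3 -0.7 -2. ] op 0.318 grip 60.0
0.069 26.82 [0.5396 0.2133 0.0688] F [-0.7  0.5 -2.3] op 0.317 grip 60.0
0.0675 27.07 [0.5403 0.2134 0.0685] F [-1.8  0.4  3.6] op 0.314 grip 60.0
0.066 27.32 [0.5408 0.2136 0.0684] F [-4.3 -0.9 13.4] op 0.317 grip 60.0
```

Contact came at TCP z 0.0685, exactly the seated height. Now I'll release, retreat and take a look.

```bash
python3 - <<'E'
from h import *
bot.set_gripper(.65)
p=bot.current_ee_pos(); bot.line_to([p[0],p[1],.2],max_speed=.2); 
X=Rn.from_rotvec(bot.current_tool_rot()).as_matrix()[:,0]
bot.line_to([*(p[:2]-.06*X[:2]),.24]); bot.hold(.3); st()
c=bot.read_camera("wrist")
s=bot.read_camera("scene")["pixels"][160:300,150:400]
cv2.imwrite("pics/w6.png",np.hstack([c["pixels"][:300,180:380],cv2.resize(s,(536,300),interpolation=2)]))
print("expect bolt top",proj(c,[*M,.1045]),"pin",proj(c,[*B,.1085]))
E
```

```text
29.68 [0.5566 0.1564 0.2395] F [ 0.1 -0.7 -0. ] op 0.651 grip 0.0
expect bolt top [277.25633775 124.62017938] pin [277.25049751  21.34276283]
```

View pics/w6.png

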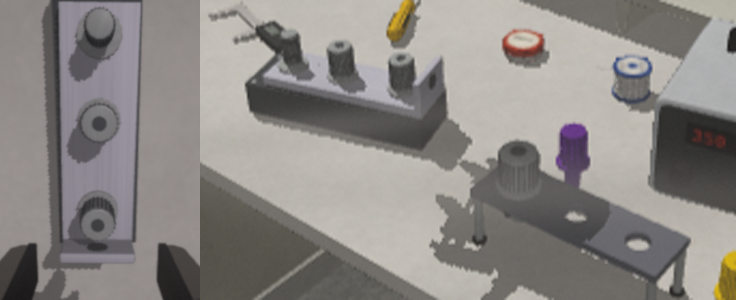

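The bolt is seated at (279,124), as expected, and the thick bolt is still in the rack. The pin's top at (280,27) is a few pixels off expectation, so I'll check its height by a light touch from above with the fingers closed.

```bash
python3 - <<'E'
from h import *
bot.set_gripper(0,20)
P=np.array([.5185,.2825])
bot.line_to([*P,.2],max_speed=.2); bot.line_to([*P,.118],max_speed=.1); st()
for z in np.arange(.114,.102,-.002):
    bot.line_to([*P,z],max_speed=.03); st(round(z,4))
    if bot.current_contact_force()[2]>5: break
bot.line_to([*P,.22],max_speed=.15)
T=P-.0*P; bot.hold(.3); st()
E
```

```text
32.53 [0.5191 0.2826 0.1188] F [-0.6  1.4  0. ] op 0.001 grip 0.0
0.114 32.82 [0.5185 0.2825 0.1141] F [-0.  -0.4 -0.2] op 0.008 grip 0.0
0.112 33.07 [0.5184 0.2825 0.1119] F [-0.3 -0.1  1.3] op 0.003 grip 0.0
0.11 33.32 [0.5184 0.2825 0.1098] F [0.3 0.6 0.1] op 0.006 grip 0.0
0.108 33.57 [0.5192 0.2827 0.1088] F [-1.1  0.4  3.5] op 0.005 grip 2.2
0.106 33.82 [0.5197 0.2829 0.1088] F [-3.  -1.6 13.5] op 0.005 grip 7.0
 35.02 [0.5182 0.2824 0.2193] F [ 0.2 -0.8 -1.2] op 0.002 grip 0.0
```

The pin's top is at 0.1088 (0.1085 when fully down), so it is seated. Handing in.

```bash
python3 -c "
from workcell import bot
print(bot.job_done())"
```

```text
the job is handed in; nothing more can be done
None
```

I handed the job in at about 35 s: the drift pin and the matching bolt are both fully down through bracket and base with the holes in line, the thicker bolt is still in the rack, and no verdict came back.

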